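# Level the riser shelf and line up the jars

## Robot

A 6-joint arm with a two-finger parallel gripper is mounted at the origin on the work surface. World frame = base frame: x ahead of the robot, y to its left, z up, the work surface at z = 0. Lengths are in m, angles in degrees, forces in N, time in s.
With the tool pointing down it reaches from about 0.375 to 0.9 m from the base axis. Payload 3.1 kg.
Tool frame: the origin (TCP) lies on the centre line of the jaws, within the pads' length; the fingertips stand 25 mm ahead of it and the grasp point (between the pads) lies 6 mm ahead of it; z points along the fingers, y is the line along which they close (so a half turn about z gives the same grasp; the last joint's range is limited). The gripper opens to 87 mm and grips with 3 to 60 N. Pads are 19 mm wide; open, the fingers measure 117 mm over their backs; the gripper's body (75 mm by 190 mm) begins 51 mm behind the grasp point.
Start: joints at [-74.57, 30.224, 82.088, -0, 67.689, -10.227], TCP at [0.271, -0.563, 0.248] pointing down, gripper open.
Joint ranges: [-176.69, 176.69], [-43.24, 126.21], [12.49, 139.97], [-82, 262], [0, 151.66], [-163.58, 163.58]. Speed limits (degrees/s): [159.86, 159.86, 180, 180, 180, 180].

## Interface

Orientations are given as a 3x3 rotation matrix whose columns are the frame's x, y, z axes.
In Python, from rig import bot, cams, models gives the robot as it stands. The module is installed in compiled form; this text tells all that it offers.
- The arm moves only by the shell command python3 -m handwheel 'ROWS' [OPENING]. ROWS is JSON, a list of rows, each a list of 6 numbers: the shift along the world's x, y, z each as a share of 1 m, from -1 to 1, then the turn, a rotation vector about the world's x, y, z each as a share of 2 rad, from -1 to 1. In form: [[dx, dy, dz, wx, wy, wz], ...]. A call has exactly 8 rows; each row is the pose to reach, as a shift and turn from the pose commanded when the call began; what a row does not reach only later rows make up. A row lasts 1/12 s, in which the tool goes at most 41.7 mm and 7.16 degrees, less where a joint would pass 70% of its speed; a pose out of reach is approached as far as the arm can. A call with a number of a shift or a turn outside -1 to 1 is refused whole. A call with a gripper value outside its range is refused whole. OPENING is the opening, from -1 (shut) to 1 (fully open), so that 0 is half open, set as the call begins (- or left out, the last holds). The fingers move at their own pace and stop on an object; the grip force is fixed at half the most. Time passes only in rows, so rows that repeat a pose let the fingers close, or fill a call up. It gives the time, the measured TCP pose, the force, the opening and the grip force at its end, in the units of the state.
- bot.read_state(): the state, without advancing time (a new reading comes with each control period).
- cams.capture(name): name is "scene" or "top" or "wrist"; returns (picture, depth): 480x640x3 uint8, blue, green, red; 480x640 float32, m along the optical axis (not along the pixel's ray), 0 where there is no reading.
- cams.calibration(name): a dict with "mtx" (3x3 intrinsics, pixels), "R" (3x3) and "t" (3): a world point X has camera coordinates R X + t; the wrist camera has in their place "tool_from_camera" (4x4, takes a point from camera to tool coordinates, whose origin is the TCP and whose axes are the flange's). Camera axes: x right, y down, z forward; pixel columns grow to the right and rows downward; lengths in m; the calibration is good to about 2 mm. A picture is of the moment at which its call begins: read the wrist's pose just before it. calibration takes no time and is no camera call.
- bot.hand_in(): hands the job in; it is judged then, once.
Trained networks look in the newest picture that a camera, given by its name, has taken for a name from the list of things; names that differ only in an ending like _2 or _b are one class to them, and where a whole thing is asked for, a point or a joint stands for the part that bears it (a point fixed in the world has none). Each returns a list of dicts, best first, with "conf" (0 to 1); they miss things now and then, are a little off and sometimes report something else, mostly with a low value. They report only what shows in the picture. A call takes as long as a camera call.
- models.spot_in(query, camera): "position" ([column, row] in pixels, amid what is visible of it).
- models.tip_of(query, camera): "position" ([column, row] in pixels: a listed point, or the origin of a listed thing).
The state is a dict: "time_s": time; "joint_positions": joint angles; "qvel": joint speeds; "tau": joint torques, N m; "position": TCP position; "tcp_rot": TCP orientation; "force": force on the tool from outside, world axes, zero at the start; "moment": the same for the moment, N m; "opening": opening from 0.0 (shut) to 1.0 (fully open); "grasp_force": force on a finger pad.
Only numpy, scipy, OpenCV 4.12 (cv2) and the standard library are available. Lean on these libraries where they do the work, as an engineer would, in place of code of your own. Each camera call takes 0.05 s, during which the arm holds its last target. There are 200 camera calls.

## Task

The low aluminium riser shelf droops at the front: first, before anything stands on it, push the tapered wooden wedge, thin end first, under about the middle of its front edge until the shelf is level, and let go of it. Then move every jar from the green board onto the shelf, upright, in one neat row side by side: one jar centred on each black spot, filling the spots from the left-hand end (left as seen from the robot) without skipping any. The shelf must still be level on its wedge at the end; leave everything else where it is.

Things in the scene. Friction and masses are not known exactly. Their poses are not given: they have to be found in the camera images.
- wedge: light wooden wedge lying on the counter near the front of the shelf, 0.13 kg. Grip block 36 mm (x) by 40 mm (y, grip across this) by 45 mm high; from its face (x = +18 mm) a tongue 40 mm wide tapers from 30 mm thick to 3 mm thick at x = +138 mm (the tip), i.e. 22.5 mm per 100 mm, flat underneath. Origin: centre of the grip block's underside; x points to the tip, z up. (The plain batten of even thickness lying about is not it.)
- riser: fixed frame of the riser shelf. Origin on the counter straight under the middle of the front edge; x points from the front edge to the back (the way the wedge goes in), y to the left end, z up. The front edge runs along y from -168 to +168 mm; the shelf is hinged along its back edge at x = 150 mm, 30 mm above the counter. Two worn 6 mm rubber stubs stand under the front edge at y = +/-157 mm
- shelf (a joint): tilt of the shelf about its back hinge, rad: 0 = level, negative = front drooping (about -0.09 at the start), positive = front too high (stop at +0.07). It falls under its own weight (1 kg) and stays up where the wedge holds it; it does not slide
- lip (a point): middle of the underside of the shelf's front edge, a round lip of 6 mm radius along y: 20 mm above the counter when level, about 6.5 mm when drooping. With the wedge pointing straight in, the shelf is level when the wedge's origin is about 63 mm in front of this point; 10 mm further in raises the front about 2.2 mm (0.015 rad). The wedge stays where it is left; pushing takes some 5 to 15 N
- spot1 (a point): centre of the first (leftmost) of five round black spots, 50 mm across and flush, in a row on the top of the shelf; axes of the shelf: x to the back, y to the left. The spots are 64 mm apart, spot1 to spot5 running to -y, so jars on neighbouring spots stand 6 mm apart. Shelf top 45 mm above the counter when level; 78 mm of it behind the spots' centres, 75 mm before; an end plate 22 mm high stands 34 mm to the left of spot1
- spot2 (a point): centre of black spot number 2 from the left
- spot3 (a point): centre of black spot number 3 from the left
- spot4 (a point): centre of black spot number 4 from the left
- spot5 (a point): centre of black spot number 5 from the left
- jar1: squat amber jar with paper band and steel lid, 58 mm diameter, 52 mm high, 0.17 kg, standing on the green board at the start; origin at the centre of its underside, z up. Three to five of the five jars are present
- jar2: squat amber jar with paper band and steel lid, 58 mm diameter, 52 mm high, 0.17 kg, standing on the green board at the start; origin at the centre of its underside, z up. Three to five of the five jars are present
- jar3: squat amber jar with paper band and steel lid, 58 mm diameter, 52 mm high, 0.17 kg, standing on the green board at the start; origin at the centre of its underside, z up. Three to five of the five jars are present
- jar4: squat amber jar with paper band and steel lid, 58 mm diameter, 52 mm high, 0.17 kg, standing on the green board at the start; origin at the centre of its underside, z up. Three to five of the five jars are present
- jar5: squat amber jar with paper band and steel lid, 58 mm diameter, 52 mm high, 0.17 kg, standing on the green board at the start; origin at the centre of its underside, z up. Three to five of the five jars are present
- board: fixed green cutting board, 290 mm (x) by 360 mm (y), 12 mm thick, origin at the centre of its underside. A bare rectangular block of margarine also lies on it and stays there
- margarine: bystander: bare pale block of margarine, 60 x 45 x 40 mm high, lying on the board among the jars; origin at the centre of its underside
- batten: bystander: plain wooden batten of even thickness, 130 x 35 x 22 mm, to the left of the robot
- marker: bystander: black marker pen, 125 mm long, 14 mm thick, lying between the wedge and the board
- spatula: bystander: kitchen spatula lying to the right of the robot
- ramekin: bystander: small white bowl, 72 mm across, 40 mm high, beyond the shelf and board

How it is judged:
By the outcome, as a careful person would: the job done as asked, in the order asked, and still so for the second after the job is handed in, with the robot touching nothing.
Of jar1, jar2, jar3, jar4, jar5 only 3 to 5 are there at a start; the rules pass over those that are not, and their reading is None.
At some moment in a run one of jar1, jar2, jar3, jar4, jar5, wedge may be knocked a few centimetres aside while the robot is not near it.
It also fails if it takes over 210 s, if anything falls off the work surface, if the arm or the gripper's body presses on something with over 40 N, if the wrist force passes 120 N, or if a joint passes its speed limit or range.

## Working session

There is one attempt and no reset: what is moved stays moved. The work goes in short steps, Python scripts to look and compute and a shell command to move; the robot and the scene stay as the last step left them, time stands still between calls to the robot, and variables do not carry over. Pictures are saved under pics/ and viewed, at most 14 in all, crops included, and the job is handed in when it is done.

```bash
mkdir -p pics; cat > h.py <<'E'
import numpy as np, cv2
from rig import bot, cams, models
def ray(cam,px,st=None):
    c=cams.calibration(cam); K=np.array(c["mtx"])
    d=np.linalg.inv(K)@np.array([px[0],px[1],1.0])
    if cam=="wrist":
        T=np.array(c["tool_from_camera"]); R=np.array(st["tcp_rot"]); p=np.array(st["position"])
        return R@T[:3,3]+p, R@T[:3,:3]@d
    R=np.array(c["R"]); t=np.array(c["t"]).ravel()
    return -R.T@t, R.T@d
def at_z(cam,px,z,st=None):
    o,d=ray(cam,px,st); return o+d*(z-o[2])/d[2]
def at_d(cam,px,dep,st=None):
    o,d=ray(cam,px,st); r,c=int(round(px[1])),int(round(px[0]))
    w=dep[max(r-2,0):r+3,max(c-2,0):c+3]; w=w[w>0]
    return o+d*np.median(w) if len(w) else None
E
python3 - <<'E'
from h import *
np.set_printoptions(precision=4,suppress=True)
s=bot.read_state(); print(s["time_s"],s["position"],s["tcp_rot"],s["opening"])
for c in ["top","scene"]:
    im,d=cams.capture(c); cv2.imwrite(f"pics/{c}0.png",im)
    for n in ["wedge","lip","spot1","spot2","spot3","spot4","spot5","jar1","margarine","marker","board"]:
        for r in models.tip_of(n,c)[:6]:
            p=r["position"]; print(c,n,np.round(r["conf"],2),np.round(p,1),at_d(c,p,d))
E
```

```text
0.0 [ 0.2705 -0.5627  0.2466] [[ 0.9014  0.433  -0.0006]
 [ 0.433  -0.9014  0.0021]
 [ 0.0004 -0.0022 -1.    ]] 1.0004884181665068
top wedge 0.85 [230. 292.] [0.4272 0.2092 0.0449]
top wedge 0.66 [498.8 362.3] [ 0.2868 -0.3626  0.0175]
top wedge 0.28 [199.5 210.2] [0.6021 0.2824 0.0385]
top lip 0.91 [235.1 237.6] [0.5468 0.2075 0.0124]
top spot1 0.78 [255.4 199.3] [0.6278 0.1624 0.0388]
top spot1 0.74 [228.9 202.9] [0.6189 0.2194 0.0393]
top spot1 0.73 [168.8 212.3] [0.5965 0.3483 0.0385]
top spot1 0.61 [280.7 189.7] [0.6497 0.108  0.0395]
top spot1 0.61 [441.5 228.7] [ 0.5653 -0.2345  0.0645]
top spot2 0.78 [255.4 199.3] [0.6278 0.1624 0.0388]
top spot2 0.74 [228.9 202.9] [0.6189 0.2194 0.0393]
top spot2 0.73 [168.8 212.3] [0.5965 0.3483 0.0385]
top spot2 0.61 [280.7 189.7] [0.6497 0.108  0.0395]
top spot2 0.61 [441.5 228.7] [ 0.5653 -0.2345  0.0645]
top spot3 0.78 [255.4 199.3] [0.6278 0.1624 0.0388]
top spot3 0.74 [228.9 202.9] [0.6189 0.2194 0.0393]
top spot3 0.73 [168.8 212.3] [0.5965 0.3483 0.0385]
top spot3 0.61 [280.7 189.7] [0.6497 0.108  0.0395]
top spot3 0.61 [441.5 228.7]
[... 2249 characters left out ...]
82.  265.9] [0.6339 0.0956 0.0396]
scene spot5 0.95 [457.9 220.8] [0.5865 0.3587 0.0393]
scene spot5 0.76 [419.9 242.6] [0.6079 0.224  0.0384]
scene spot5 0.7 [439.3 232.7] [0.5999 0.2896 0.0375]
scene spot5 0.68 [406.1 255.1] [0.6302 0.1676 0.0393]
scene spot5 0.65 [382.  265.9] [0.6339 0.0956 0.0396]
scene jar1 0.96 [262.7 265.7] [ 0.4906 -0.1561  0.0373]
scene jar1 0.68 [176.4 290.1] [ 0.4762 -0.3658  0.0458]
scene jar1 0.68 [241.8 308.3] [ 0.6004 -0.2532  0.0438]
scene margarine 0.86 [190. 335.] [ 0.6078 -0.3783  0.0324]
scene marker 0.59 [294.8 229.9] [ 0.3831 -0.0201  0.0137]
scene marker 0.52 [400.5 239.2] [0.5693 0.1913 0.034 ]
scene board 0.65 [231.1 297.7] [ 0.5774 -0.2671  0.0643]
```

View pics/top0.png

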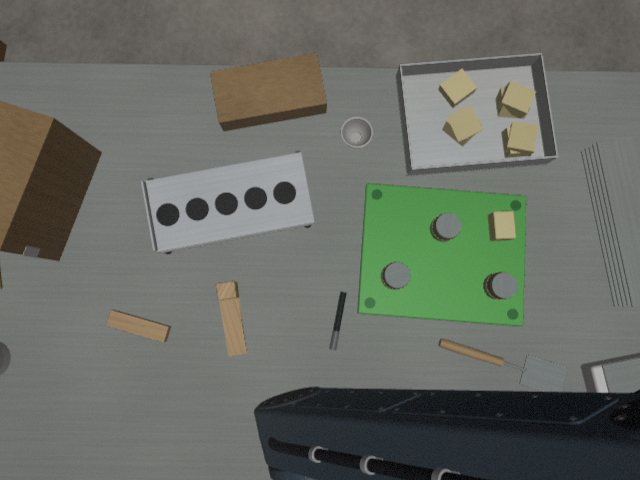

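```bash
python3 - <<'E'
from h import *
np.set_printoptions(precision=4,suppress=True)
im,d=cams.capture("top")
c=cams.calibration("top");K=np.array(c["mtx"]);R=np.array(c["R"]);t=np.array(c["t"]).ravel()
v,u=np.mgrid[0:480,0:640]
P=(np.linalg.inv(K)@np.stack([u.ravel(),v.ravel(),np.ones(u.size)]))*d.ravel()
W=(R.T@(P-t[:,None])).T.reshape(480,640,3)
np.save("W.npy",W); 
def rect(x0,x1,y0,y1,z0,z1):
    m=(W[...,0]>x0)&(W[...,0]<x1)&(W[...,1]>y0)&(W[...,1]<y1)&(W[...,2]>z0)&(W[...,2]<z1)
    return W[m]
# wedge block top
b=rect(.35,.5,.13,.3,.038,.055); r=cv2.minAreaRect(b[:,:2].astype(np.float32)); print("block",len(b),b.mean(0),r)
b=rect(.35,.53,.13,.3,.004,.055); r=cv2.minAreaRect(b[:,:2].astype(np.float32)); print("wedge",len(b),r, cv2.boxPoints(r))
# spots: refine dark blobs
g=cv2.cvtColor(im,cv2.COLOR_BGR2GRAY)
sp=[]
m=((g<70)&(W[...,2]>.025)&(W[...,2]<.05)&(W[...,1]>.05)&(W[...,0]>.5)).astype(np.uint8)
n,l,st,ce=cv2.connectedComponentsWithStats(m)
for i in range(1,n):
    if st[i,4]>60: print("spot",st[i],ce[i],at_z("top",ce[i],.0385))
# jar tops
b=rect(.3,.75,-.5,-.05,.058,.075); 
m=((W[...,0]>.3)&(W[...,0]<.75)&(W[...,1]>-.5)&(W[...,1]<-.05)&(W[...,2]>.058)&(W[...,2]<.075)).astype(np.uint8)
n,l,st,ce=cv2.connectedComponentsWithStats(m)
for i in range(1,n):
    if st[i,4]>60: print("jar",st[i],ce[i],at_z("top",ce[i],.064))
E
```

```text
block 329 [0.4318 0.2183 0.0449] ((0.43211251497268677, 0.2188808172941208), (0.036121174693107605, 0.039981991052627563), 9.758967399597168)
wedge 1235 ((0.4402344226837158, 0.21488741040229797), (0.1792866289615631, 0.169474259018898), 0.17440912127494812) [[0.3503 0.2994]
 [0.3508 0.1299]
 [0.5301 0.1304]
 [0.5296 0.2999]]
spot [220 108  89  20 365] [264.474  117.3945] [0.8131 0.1478 0.0385]
spot [ 49 147  48 109 660] [ 72.6636 201.8045] [0.6165 0.5567 0.0385]
spot [274 182  22  22 365] [284.0959 192.3836] [0.6441 0.1006 0.0385]
spot [245 188  22  21 367] [255.1689 197.8692] [0.631  0.163  0.0385]
spot [216 193  22  22 370] [226.0351 203.2405] [0.6183 0.2257 0.0385]
spot [186 198  23  22 374] [196.8128 208.7166] [0.6053 0.2883 0.0385]
spot [157 204  22  22 379] [167.372  214.2032] [0.5923 0.3511 0.0385]
jar [409 145  29  24  88] [417.7614 161.9432] [ 0.7095 -0.1863  0.064 ]
jar [507 144  28  10 138] [522.7754 147.7464] [ 0.7446 -0.4139  0.064 ]
jar [478 159  33   5  64] [493.6875 160.9219] [ 0.7143 -0.3499  0.064 ]
jar [439 162  38   5  78] [457.5769 164.0513] [ 0.7062 -0.2719  0.064 ]
jar [435 212  26  26 526] [447.6787 224.6882] [ 0.5741 -0.2478  0.064 ]
jar [384 262  26  26 545] [396.6183 274.3523] [ 0.4679 -0.1391  0.064 ]
jar [491 272  27  26 553] [503.6727 284.4485] [ 0.4499 -0.362   0.064 ]
```

The top view shows three jars (447,225), (397,275) and (502,285), with the margarine at (503,226). The wedge block is at (228,290) with its tip at (237,355), pointing back at the robot, so it needs about a half turn. The shelf spots run from (167,214) to (284,192).

```bash
python3 -m handwheel '[[0.03,0.03,0,0,0,0],[0.06,0.06,0,0,0,0],[0.08,0.1,0,0,0,0],[0.1,0.14,0,0,0,0],[0.12,0.17,0,0,0,0],[0.14,0.2,0,0,0,0],[0.16,0.235,0,0,0,0],[0.18,0.27,0,0,0,0]]' 1
python3 -m handwheel '[[0.01,0.04,0,0,0,-0.02],[0.02,0.08,0,0,0,-0.04],[0.02,0.12,0,0,0,-0.06],[0.02,0.16,0,0,0,-0.08],[0.02,0.20,0,0,0,-0.1],[0.02,0.24,0,0,0,-0.12],[0.02,0.28,0,0,0,-0.139],[0.01,0.32,0,0,0,-0.139]]'
python3 -m handwheel '[[-0.01,0.03,0,0,0,0],[-0.02,0.06,0,0,0,0],[-0.03,0.1,0,0,0,0],[-0.04,0.14,0,0,0,0],[-0.04,0.17,-0.01,0,0,0],[-0.03,0.19,-0.02,0,0,0],[-0.03,0.191,-0.03,0,0,0],[-0.03,0.191,-0.03,0,0,0]]'
python3 - <<'E'
from h import *
np.set_printoptions(precision=4,suppress=True)
s=bot.read_state(); print(s["position"],s["tcp_rot"])
im,d=cams.capture("wrist"); cv2.imwrite("pics/w1.png",im)
T=np.array(cams.calibration("wrist")["tool_from_camera"]); K=np.array(cams.calibration("wrist")["mtx"])
v,u=np.mgrid[0:480,0:640]
P=np.linalg.inv(K)@np.stack([u.ravel(),v.ravel(),np.ones(u.size)])*d.ravel()
Wp=(np.array(s["tcp_rot"])@(T[:3,:3]@P+T[:3,3:])+np.array(s["position"])[:,None]).T
Wp=Wp[d.ravel()>0]
def box(z0,z1):
    m=(np.abs(Wp[:,0]-.42)<.12)&(np.abs(Wp[:,1]-.21)<.1)&(Wp[:,2]>z0)&(Wp[:,2]<z1); return Wp[m]
b=box(.04,.05); print(len(b), b[:,2].mean(), cv2.minAreaRect(b[:,:2].astype(np.float32)))
b=box(.006,.05); print(len(b), cv2.minAreaRect(b[:,:2].astype(np.float32)))
E
```

```text
time_s: 1.92
position: [0.4515, -0.2918, 0.2478]
tcp_rot: [[0.902, 0.433, 0.001], [0.433, -0.902, -0.0], [0.0, 0.001, -1.0]]
force: [0.1, -0.5, -0.2]
opening: 1.002
grasp_force: 0.0
time_s: 2.58
position: [0.4623, 0.0282, 0.2481]
tcp_rot: [[0.986, 0.167, 0.004], [0.167, -0.986, -0.0], [0.004, 0.001, -1.0]]
force: [0.6, 0.2, -0.5]
opening: 1.002
grasp_force: 0.0
time_s: 3.25
position: [0.4297, 0.2188, 0.2162]
tcp_rot: [[0.985, 0.172, -0.003], [0.172, -0.985, -0.001], [-0.003, 0.0, -1.0]]
force: [-0.6, -0.9, -0.3]
opening: 0.997
grasp_force: 0.0
[0.4297 0.2188 0.2162] [[ 0.9851  0.1717 -0.0026]
 [ 0.1717 -0.9851 -0.0006]
 [-0.0027  0.0002 -1.    ]]
2297 0.04403335455457438 ((0.43283286690711975, 0.21818940341472626), (0.03678939491510391, 0.03940092772245407), 9.10768985748291)
8142 ((0.43164804577827454, 0.23127201199531555), (0.25924360752105713, 0.07103180140256882), 22.937149047851562)
```

View pics/w1.png

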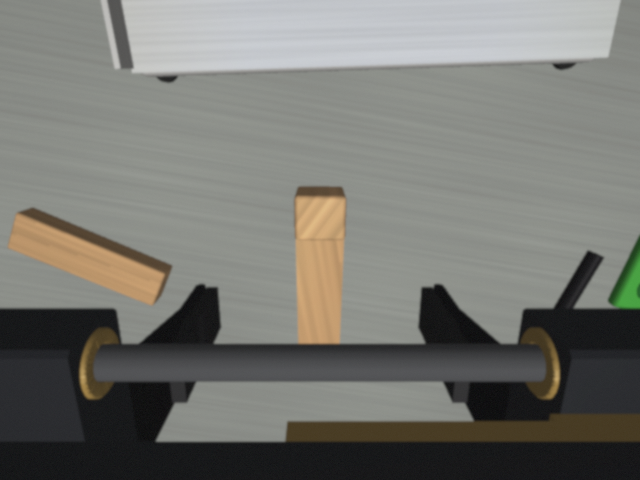

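The wrist view shows the wedge block at (320,213), square to the jaws, so I descend and grip.

```bash
python3 -m handwheel '[[0.003,-0.001,-0.03,0,0,0],[0.003,-0.001,-0.06,0,0,0],[0.003,-0.001,-0.09,0,0,0],[0.003,-0.001,-0.12,0,0,0],[0.003,-0.001,-0.15,0,0,0],[0.003,-0.001,-0.17,0,0,0],[0.003,-0.001,-0.18,0,0,0],[0.003,-0.001,-0.18,0,0,0]]'
python3 -m handwheel '[[0,0,0,0,0,0],[0,0,0,0,0,0],[0,0,0,0,0,0],[0,0,0,0,0,0],[0,0,0,0,0,0],[0,0,0,0,0,0],[0,0,0,0,0,0],[0,0,0,0,0,0]]' -1
python3 -m handwheel '[[0,0,0.01,0,0,0],[0,0,0.03,0,0,0],[0,0,0.06,0,0,0],[0,0,0.08,0,0,0.03],[-0.01,0,0.1,0,0,0.09],[-0.01,0,0.1,0,0,0.15],[-0.02,0,0.1,0,0,0.21],[-0.02,0,0.1,0,0,0.27]]'
```

```text
time_s: 3.97
position: [0.433, 0.2157, 0.0362]
tcp_rot: [[0.986, 0.168, -0.003], [0.168, -0.986, -0.001], [-0.004, 0.0, -1.0]]
force: [-0.3, -0.3, -0.3]
opening: 1.002
grasp_force: 0.0
time_s: 4.63
position: [0.4338, 0.2168, 0.0377]
tcp_rot: [[0.986, 0.169, 0.001], [0.169, -0.986, 0.0], [0.001, -0.0, -1.0]]
force: [0.4, 0.4, 0.4]
opening: 0.48
grasp_force: 0.5
time_s: 5.3
position: [0.4114, 0.2165, 0.1385]
tcp_rot: [[0.754, 0.657, -0.002], [0.657, -0.754, -0.0], [-0.002, -0.001, -1.0]]
force: [-1.1, -0.2, -1.6]
opening: 0.456
grasp_force: 29.8
```

```bash
python3 -m handwheel '[[0,0,0,0,0,0.06],[0,0,0,0,0,0.12],[0,0,0,0,0,0.18],[0,0,0,0,0,0.24],[0,0,0,0,0,0.3],[0,0,0,0,0,0.36],[0,0,0,0,0,0.42],[0,0,0,0,0,0.48]]'
python3 -m handwheel '[[0,0,0,0,0,0.06],[0,0,0,0,0,0.12],[0,0,0,0,0,0.18],[0,0,0,0,0,0.24],[0,0,0,0,0,0.3],[-0.01,-0.01,0,0,0,0.36],[-0.02,-0.02,0,0,0,0.42],[-0.03,-0.04,0,0,0,0.48]]'
python3 -m handwheel '[[0,0,0,0,0,0.06],[0,0,0,0,0,0.12],[0,0,0,0,0,0.18],[0,0,0,0,0,0.24],[0,0,0,0,0,0.3],[0,0,0,0,0,0.354],[0,0,0,0,0,0.354],[0,0,0,0,0,0.354]]'
```

```text
time_s: 5.97
position: [0.4132, 0.2166, 0.138]
tcp_rot: [[-0.105, 0.994, -0.0], [0.994, 0.105, -0.0], [-0.0, -0.0, -1.0]]
force: [0.5, 0.4, -0.8]
opening: 0.456
grasp_force: 29.8
time_s: 6.63
position: [0.3833, 0.1771, 0.138]
tcp_rot: [[-0.876, 0.483, 0.001], [0.483, 0.876, 0.0], [-0.001, 0.001, -1.0]]
force: [-0.0, -1.4, -1.9]
opening: 0.461
grasp_force: 29.8
time_s: 7.3
position: [0.3834, 0.1766, 0.1379]
tcp_rot: [[-0.981, -0.192, -0.0], [-0.192, 0.981, -0.0], [0.0, -0.0, -1.0]]
force: [-0.1, -0.1, -1.8]
opening: 0.459
grasp_force: 29.8
```

```bash
python3 -m handwheel '[[0,0,-0.02,0,0,0.005],[0,0,-0.04,0,0,0.005],[0,0,-0.06,0,0,0.005],[0,0,-0.08,0,0,0.005],[0,0,-0.09,0,0,0.005],[0,0,-0.098,0,0,0.005],[0,0,-0.1,0,0,0.005],[0,0,-0.1,0,0,0.005]]'
python3 -m handwheel '[[0.015,0.003,0,0,0,0],[0.03,0.006,0,0,0,0],[0.04,0.008,0,0,0,0],[0.05,0.01,0,0,0,0],[0.065,0.0133,0,0,0,0],[0.08,0.0164,0,0,0,0],[0.09,0.0185,0,0,0,0],[0.092,0.019,0,0,0,0]]'
cat >> h.py <<'E'
def shelf(tag):
    for cam in ["top","scene"]:
        im,d=cams.capture(cam); cv2.imwrite(f"pics/{cam}_{tag}.png",im)
        c=cams.calibration(cam);K=np.array(c["mtx"]);R=np.array(c["R"]);t=np.array(c["t"]).ravel()
        v,u=np.mgrid[0:480,0:640]
        P=(np.linalg.inv(K)@np.stack([u.ravel(),v.ravel(),np.ones(u.size)]))*d.ravel()
        W=(R.T@(P-t[:,None])).T[d.ravel()>0]
        a=np.array([.9793,.2025]); l=np.array([-.2025,.9793]); o=np.array([.5462,.2108])
        X=(W[:,:2]-o)@a; Y=(W[:,:2]-o)@l
        m=(X>.012)&(X<.14)&(abs(Y)<.15)&(W[:,2]<.058)&(W[:,2]>.022)
        A=np.c_[X[m],Y[m],np.ones(m.sum())]; zz=W[m,2]; k=np.ones(len(zz),bool)
        for _ in range(4):
            f=np.linalg.lstsq(A[k],zz[k],rcond=None)[0]; r=zz-A@f; k=abs(r)<max(.0015,2*np.std(r[k]))
        print(cam,m.sum(),k.sum(),"tilt",-f[0],"side",f[1],"z mid",f[2]+.075*f[0])
E
python3 -c "
from h import *
shelf('ins1')"
```

```text
time_s: 7.97
position: [0.3836, 0.1767, 0.0379]
tcp_rot: [[-0.979, -0.203, 0.0], [-0.203, 0.979, 0.0], [-0.0, 0.0, -1.0]]
force: [-0.0, -0.2, -0.0]
opening: 0.459
grasp_force: 29.9
time_s: 8.63
position: [0.4611, 0.1935, 0.037]
tcp_rot: [[-0.978, -0.204, -0.032], [-0.204, 0.979, -0.006], [0.033, 0.001, -0.999]]
force: [-19.5, -5.1, 15.2]
opening: 0.457
grasp_force: 30.0
top 8133 7203 tilt -0.04076836297339037 side -0.001016325597540474 z mid 0.04230146732060261
scene 4007 3505 tilt -0.039856644125288256 side 0.00041464888340635164 z mid 0.04245654732290085
```

```bash
python3 -m handwheel '[[0.003,0.0006,0.001,0,0,0],[0.006,0.0012,0.001,0,0,0],[0.009,0.0018,0.001,0,0,0],[0.012,0.0024,0.001,0,0,0],[0.015,0.003,0.001,0,0,0],[0.018,0.0036,0.001,0,0,0],[0.018,0.0036,0.001,0,0,0],[0.018,0.0036,0.001,0,0,0]]'
python3 -c "
from h import *
shelf('ins2')"
```

```text
time_s: 9.4
position: [0.4852, 0.1981, 0.0372]
tcp_rot: [[-0.979, -0.204, -0.018], [-0.204, 0.979, -0.003], [0.019, 0.001, -1.0]]
force: [-7.9, -1.5, -1.6]
opening: 0.454
grasp_force: 30.0
top 7276 6510 tilt -0.0017540998303866974 side -0.0007090761716652474 z mid 0.045196705860353896
scene 4133 3663 tilt -0.0011354644231820342 side -0.0003322260807948202 z mid 0.04532925415655069
```

```bash
python3 -m handwheel '[[0,0,0,0,0,0],[0,0,0,0,0,0],[0,0,0,0,0,0],[0,0,0,0,0,0],[0,0,0,0,0,0],[0,0,0,0,0,0],[0,0,0,0,0,0],[0,0,0,0,0,0]]'
python3 -m handwheel '[[0,0,0,0,0,0],[0,0,0,0,0,0],[0,0,0,0,0,0],[0,0,0,0,0,0],[0,0,0,0,0,0],[0,0,0,0,0,0],[0,0,0,0,0,0],[0,0,0,0,0,0]]' 0.5
python3 -c "
from h import *
shelf('rel')"
```

```text
time_s: 10.17
position: [0.4852, 0.1981, 0.0371]
tcp_rot: [[-0.979, -0.204, -0.018], [-0.204, 0.979, -0.003], [0.019, 0.001, -1.0]]
force: [-8.6, -1.4, -2.2]
opening: 0.461
grasp_force: 30.0
time_s: 10.83
position: [0.4938, 0.1993, 0.0387]
tcp_rot: [[-0.979, -0.205, 0.0], [-0.205, 0.979, 0.0], [-0.0, -0.0, -1.0]]
force: [-0.4, 0.3, -0.8]
opening: 0.747
grasp_force: 0.0
top 7091 6230 tilt -0.0013203388826139844 side -0.0005126879623297206 z mid 0.045277070040036796
scene 4119 3642 tilt -0.0030680991977991073 side 0.00037012201791494087 z mid 0.04533683102256073
```

```bash
python3 -m handwheel '[[0,0,0.02,0,0,0],[0,0,0.05,0,0,0],[0,0,0.09,0,0,0],[0,0,0.13,0,0,-0.05],[0,-0.02,0.16,0,0,-0.11],[0,-0.05,0.17,0,0,-0.17],[0,-0.09,0.17,0,0,-0.23],[0,-0.13,0.17,0,0,-0.29]]' 1
python3 -m handwheel '[[0,-0.04,0,0,0,-0.06],[-0.01,-0.08,0,0,0,-0.12],[-0.01,-0.12,0,0,0,-0.18],[-0.02,-0.16,0,0,0,-0.24],[-0.03,-0.19,0,0,0,-0.3],[-0.03,-0.21,0,0,0,-0.36],[-0.03,-0.21,0,0,0,-0.42],[-0.03,-0.21,0,0,0,-0.495]]'
cat >> h.py <<'E'
def jars(pr=True,x0=.35,x1=.69,y0=-.46,y1=.0,z0=.058,z1=.072):
    s=bot.read_state(); im,d=cams.capture("wrist")
    T=np.array(cams.calibration("wrist")["tool_from_camera"]); K=np.array(cams.calibration("wrist")["mtx"])
    v,u=np.mgrid[0:480,0:640]
    P=np.linalg.inv(K)@np.stack([u.ravel(),v.ravel(),np.ones(u.size)])*d.ravel()
    W=(np.array(s["tcp_rot"])@(T[:3,:3]@P+T[:3,3:])+np.array(s["position"])[:,None]).T.reshape(480,640,3)
    m=((d>0)&(W[...,0]>x0)&(W[...,0]<x1)&(W[...,1]>y0)&(W[...,1]<y1)&(W[...,2]>z0)&(W[...,2]<z1)).astype(np.uint8)
    n,l,st,ce=cv2.connectedComponentsWithStats(m)
    for i in range(1,n):
        if st[i,4]>300:
            w=W[l==i]; c,r=cv2.minEnclosingCircle(w[:,:2].astype(np.float32)); print("wrist blob",st[i],np.round(c,4),"r",round(r,4),"z",round(float(np.median(w[:,2])),4))
    return im
E
python3 - <<'E'
from h import *
np.set_printoptions(precision=4,suppress=True)
s=bot.read_state(); print(s["position"],s["joint_positions"])
shelf("clear")
im=cv2.imread("pics/top_clear.png"); g=cv2.cvtColor(im,cv2.COLOR_BGR2GRAY)
n,l,st,ce=cv2.connectedComponentsWithStats((g<70).astype(np.uint8))
for i in range(1,n):
    if 250<st[i,4]<500: print(st[i],at_z("top",ce[i],.045))
cv2.imwrite("pics/w2.png",jars())
E
```

```text
time_s: 11.6
position: [0.494, 0.0685, 0.2101]
tcp_rot: [[-0.93, 0.368, 0.004], [0.368, 0.93, -0.0], [-0.003, 0.001, -1.0]]
force: [0.1, -0.5, -0.6]
opening: 0.995
grasp_force: 0.0
time_s: 12.27
position: [0.4634, -0.1425, 0.2085]
tcp_rot: [[-0.221, 0.975, 0.0], [0.975, 0.221, -0.0], [-0.0, 0.0, -1.0]]
force: [-1.1, 0.3, 0.0]
opening: 1.0
grasp_force: 0.0
[ 0.4634 -0.1425  0.2085] [-30.3301  22.8251 104.246   -0.0014  52.9138 -43.08  ]
top 8111 7135 tilt -0.0031635148660677883 side -0.0001971190037970763 z mid 0.04523021868943598
scene 4117 3695 tilt -0.001026954994183715 side -0.00044972587276668335 z mid 0.04533035705312769
[274 181  21  21 357] [0.6452 0.1004 0.045 ]
[245 187  21  21 359] [0.6321 0.1631 0.045 ]
[215 192  22  22 364] [0.6192 0.226  0.045 ]
[186 197  22  22 364] [0.6062 0.2887 0.045 ]
[156 203  22  22 371] [0.5934 0.3514 0.045 ]
wrist blob [ 287  191   77   74 4422] [ 0.4686 -0.1398] r 0.0277 z 0.0633
wrist blob [ 388  381   63   32 1609] [ 0.5747 -0.2545] r 0.0267 z 0.0634
```

View pics/top_clear.png

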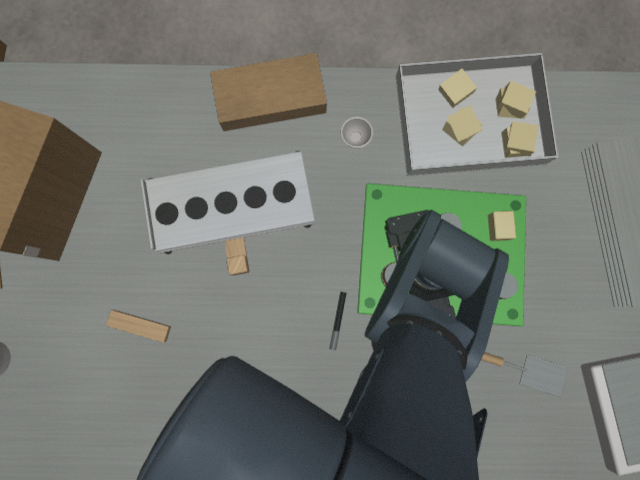

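The shelf now reads level, at -0.002 rad, with the wedge block at (237,255) under mid front. Next I grip the first jar.

```bash
python3 -m handwheel '[[0.005,0.003,-0.03,0,0,0],[0.005,0.003,-0.06,0,0,0],[0.005,0.003,-0.09,0,0,0],[0.005,0.003,-0.12,0,0,0],[0.005,0.003,-0.145,0,0,0],[0.005,0.003,-0.158,0,0,0],[0.005,0.003,-0.163,0,0,0],[0.005,0.003,-0.163,0,0,0]]'
python3 -m handwheel '[[0,0,0,0,0,0],[0,0,0,0,0,0],[0,0,0,0,0,0],[0,0,0,0,0,0],[0,0,0,0,0,0],[0,0,0,0,0,0],[0,0,0,0,0,0],[0,0,0,0,0,0]]' -1
python3 -m handwheel '[[0,0,0.015,0,0,0],[0,0,0.04,0,0,0],[0,0,0.07,0,0,0],[0,0,0.1,0,0,0],[0,0.02,0.12,0,0,0],[0.01,0.05,0.12,0,0,0],[0.02,0.08,0.12,0,0,0],[0.03,0.11,0.12,0,0,0]]'
```

```text
time_s: 13.08
position: [0.4682, -0.1371, 0.0445]
tcp_rot: [[-0.232, 0.973, -0.002], [0.973, 0.232, 0.001], [0.002, -0.002, -1.0]]
force: [0.1, 0.6, 0.5]
opening: 0.998
grasp_force: 0.0
time_s: 13.75
position: [0.4686, -0.1378, 0.0462]
tcp_rot: [[-0.23, 0.973, 0.0], [0.973, 0.23, -0.0], [-0.0, 0.0, -1.0]]
force: [-1.4, 0.6, 5.9]
opening: 0.66
grasp_force: 30.0
time_s: 14.42
position: [0.4988, -0.0268, 0.1662]
tcp_rot: [[-0.228, 0.974, 0.001], [0.974, 0.228, -0.0], [-0.0, 0.001, -1.0]]
force: [-0.1, 0.5, -0.8]
opening: 0.662
grasp_force: 30.0
```

```bash
python3 -m handwheel '[[0.01,0.03,0,0,0,0],[0.02,0.07,0,0,0,0],[0.03,0.11,0,0,0,0],[0.04,0.15,0,0,0,0],[0.05,0.19,0,0,0,0],[0.06,0.23,0,0,0,0],[0.07,0.27,0,0,0,0],[0.08,0.31,0,0,0,0]]'
python3 -m handwheel '[[0.007,0.03,0,0,0,-0.003],[0.012,0.055,0,0,0,-0.006],[0.0146,0.068,0,0,0,-0.012],[0.0146,0.07,-0.005,0,0,-0.012],[0.0146,0.07,-0.02,0,0,-0.012],[0.0146,0.07,-0.04,0,0,-0.012],[0.0146,0.07,-0.055,0,0,-0.012],[0.0146,0.07,-0.065,0,0,-0.012]]'
```

```text
time_s: 15.08
position: [0.5782, 0.2843, 0.165]
tcp_rot: [[-0.23, 0.973, -0.001], [0.973, 0.23, -0.0], [-0.0, -0.001, -1.0]]
force: [1.3, -0.5, -1.4]
opening: 0.663
grasp_force: 30.0
time_s: 15.75
position: [0.5914, 0.3505, 0.0978]
tcp_rot: [[-0.206, 0.979, -0.005], [0.979, 0.206, -0.002], [-0.001, -0.005, -1.0]]
force: [-0.5, 0.1, -0.6]
opening: 0.661
grasp_force: 30.0
```

```bash
python3 -m handwheel '[[0,0.001,-0.003,0,0,0],[0,0.001,-0.006,0,0,0],[0,0.001,-0.01,0,0,0],[0,0.001,-0.014,0,0,0],[0,0.001,-0.017,0,0,0],[0,0.001,-0.019,0,0,0],[0,0.001,-0.0205,0,0,0],[0,0.001,-0.0205,0,0,0]]'
python3 -m handwheel '[[0,0,0,0,0,0],[0,0,0,0,0,0],[0,0,0,0,0,0],[0,0,0,0,0,0],[0,0,0,0,0,0],[0,0,0,0,0,0],[0,0,0,0,0,0],[0,0,0,0,0,0]]' 0.8
python3 -m handwheel '[[0,0,0.01,0,0,0],[0,0,0.03,0,0,0],[0,0,0.06,0,0,0],[0,0,0.09,0,0,0],[0,-0.03,0.1,0,0,0],[0,-0.07,0.1,0,0,0],[0,-0.11,0.1,0,0,0],[0,-0.15,0.1,0,0,0]]'
python3 - <<'E'
from h import *
shelf("j1"); cv2.imwrite("pics/w3.png",jars(x0=.5,x1=.75,y0=0,y1=.45,z0=.09,z1=.104))
E
```

```text
time_s: 16.42
position: [0.5931, 0.3533, 0.0799]
tcp_rot: [[-0.207, 0.978, -0.0], [0.978, 0.207, -0.0], [-0.0, -0.0, -1.0]]
force: [-0.3, -0.2, -2.0]
opening: 0.662
grasp_force: 30.0
time_s: 17.08
position: [0.5933, 0.3533, 0.0801]
tcp_rot: [[-0.206, 0.978, 0.0], [0.978, 0.206, 0.0], [0.0, 0.0, -1.0]]
force: [1.0, 0.7, -0.2]
opening: 0.899
grasp_force: 0.0
time_s: 17.75
position: [0.5932, 0.2023, 0.1816]
tcp_rot: [[-0.208, 0.978, 0.002], [0.978, 0.208, 0.0], [-0.0, 0.002, -1.0]]
force: [0.4, -0.3, -0.6]
opening: 0.897
grasp_force: 0.0
top 3464 3066 tilt -0.0033230648871837524 side -0.00205644103380289 z mid 0.04512882973000744
scene 3931 3463 tilt -0.0016909612096356517 side -0.0005898960844954448 z mid 0.04526680793883816
wrist blob [ 340    0   85   23 1302] [0.598  0.3333] r 0.0203 z 0.096
```

View pics/scene_j1.png

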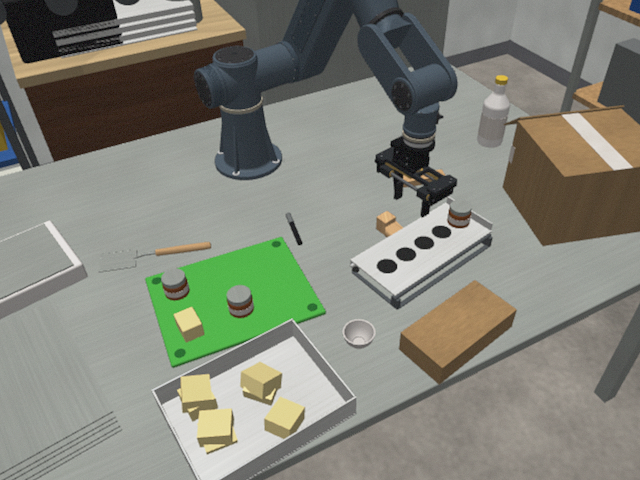

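The scene view shows the first jar upright on the leftmost spot at (460,213). The other two jars are at (239,300) and (174,282), and the shelf is still level. Next is jar B.

```bash
python3 -m handwheel '[[0,-0.04,0.01,0,0,0],[0,-0.08,0.02,0,0,0],[0,-0.12,0.025,0,0,0],[0,-0.16,0.025,0,0,0],[0,-0.2,0.025,0,0,0],[0,-0.24,0.025,0,0,0],[-0.01,-0.28,0.025,0,0,0],[-0.02,-0.32,0.025,0,0,0]]' 1
python3 -m handwheel '[[0,-0.04,0,0,0,0],[0,-0.08,0,0,0,0],[0,-0.11,0,0,0,0],[0,-0.13,0,0,0,0],[0,-0.13,0,0,0,0],[0,-0.13,0,0,0,0],[0,-0.13,0,0,0,0],[0,-0.13,0,0,0,0]]'
python3 - <<'E'
from h import *
print(bot.read_state()["position"]); jars()
E
```

```text
time_s: 18.57
position: [0.5741, -0.1174, 0.2057]
tcp_rot: [[-0.208, 0.978, 0.002], [0.978, 0.208, -0.0], [-0.001, 0.002, -1.0]]
force: [0.9, 0.3, 1.1]
opening: 1.003
grasp_force: 0.0
time_s: 19.23
position: [0.5735, -0.2447, 0.2051]
tcp_rot: [[-0.209, 0.978, -0.0], [0.978, 0.209, 0.001], [0.001, -0.0, -1.0]]
force: [-0.7, 0.8, 0.3]
opening: 1.003
grasp_force: 0.0
[ 0.57347742 -0.24465831  0.20506251]
wrist blob [ 280  198   77   75 4457] [ 0.5749 -0.2486] r 0.0276 z 0.0633
wrist blob [ 117  309   43   34 1001] [ 0.453  -0.3479] r 0.0175 z 0.063
```

```bash
python3 -m handwheel '[[0.001,-0.0015,-0.03,0,0,0],[0.001,-0.0015,-0.06,0,0,0],[0.001,-0.0015,-0.09,0,0,0],[0.001,-0.0015,-0.12,0,0,0],[0.001,-0.0015,-0.145,0,0,0],[0.001,-0.0015,-0.156,0,0,0],[0.001,-0.0015,-0.16,0,0,0],[0.001,-0.0015,-0.16,0,0,0]]'
python3 -m handwheel '[[0,0,0,0,0,0],[0,0,0,0,0,0],[0,0,0,0,0,0],[0,0,0,0,0,0],[0,0,0,0,0,0],[0,0,0,0,0,0],[0,0,0,0,0,0],[0,0,0,0,0,0]]' -1
python3 -m handwheel '[[0,0,0.015,0,0,0],[0,0,0.04,0,0,0],[0,0,0.07,0,0,0],[0,0.01,0.1,0,0,0],[0,0.04,0.12,0,0,0],[0,0.08,0.12,0,0,0],[0,0.12,0.12,0,0,0],[0,0.16,0.12,0,0,0]]'
python3 -m handwheel '[[0,0.04,0,0,0,0],[0,0.08,0,0,0,0],[0,0.12,0,0,0,0],[0,0.16,0,0,0,0],[0.01,0.2,0,0,0,0],[0.02,0.24,0,0,0,0],[0.025,0.28,0,0,0,0],[0.03,0.32,0,0,0,0]]'
```

```text
time_s: 19.95
position: [0.5743, -0.2474, 0.0446]
tcp_rot: [[-0.208, 0.978, -0.001], [0.978, 0.208, 0.001], [0.001, -0.001, -1.0]]
force: [0.2, 0.6, 1.3]
opening: 0.996
grasp_force: 0.0
time_s: 20.62
position: [0.5743, -0.2485, 0.0458]
tcp_rot: [[-0.207, 0.978, 0.0], [0.978, 0.207, -0.0], [-0.001, 0.0, -1.0]]
force: [-1.0, -0.4, 6.2]
opening: 0.658
grasp_force: 30.0
time_s: 21.28
position: [0.5738, -0.0869, 0.1652]
tcp_rot: [[-0.205, 0.979, 0.0], [0.979, 0.205, 0.0], [0.0, 0.0, -1.0]]
force: [0.3, -0.7, -2.4]
opening: 0.659
grasp_force: 30.0
time_s: 21.95
position: [0.6039, 0.2338, 0.1643]
tcp_rot: [[-0.207, 0.978, -0.001], [0.978, 0.207, -0.0], [0.0, -0.001, -1.0]]
force: [0.9, -0.0, -1.1]
opening: 0.662
grasp_force: 30.0
```

```bash
python3 -m handwheel '[[0.002,0.03,0,0,0,0],[0.002,0.05,0,0,0,0],[0.002,0.057,0,0,0,0],[0.002,0.057,-0.005,0,0,0],[0.002,0.057,-0.02,0,0,0],[0.002,0.057,-0.04,0,0,0],[0.002,0.057,-0.055,0,0,0],[0.002,0.057,-0.065,0,0,0]]'
python3 -m handwheel '[[0,0,-0.003,0,0,0],[0,0,-0.006,0,0,0],[0,0,-0.01,0,0,0],[0,0,-0.014,0,0,0],[0,0,-0.017,0,0,0],[0,0,-0.019,0,0,0],[0,0,-0.0205,0,0,0],[0,0,-0.0205,0,0,0]]'
python3 -m handwheel '[[0,0,0,0,0,0],[0,0,0,0,0,0],[0,0,0,0,0,0],[0,0,0,0,0,0],[0,0,0,0,0,0],[0,0,0,0,0,0],[0,0,0,0,0,0],[0,0,0,0,0,0]]' 0.8
python3 -m handwheel '[[0,0,0.01,0,0,0],[0,0,0.03,0,0,0],[0,0,0.06,0,0,0],[0,0,0.09,0,0,0],[0,-0.03,0.12,0,0,0],[0,-0.07,0.125,0,0,0],[0,-0.11,0.125,0,0,0],[0,-0.15,0.125,0,0,0]]'
python3 -m handwheel '[[-0.02,-0.035,0,0,0,0],[-0.04,-0.07,0,0,0,0],[-0.06,-0.105,0,0,0,0],[-0.08,-0.14,0,0,0,0],[-0.09,-0.18,0,0,0,0],[-0.1,-0.22,0,0,0,0],[-0.11,-0.26,0,0,0,0],[-0.12,-0.295,0,0,0,0]]' 1
python3 -m handwheel '[[-0.015,-0.035,0,0,0,0],[-0.03,-0.07,0,0,0,0],[-0.033,-0.105,0,0,0,0],[-0.033,-0.14,0,0,0,0],[-0.033,-0.17,0,0,0,0],[-0.033,-0.195,0,0,0,0],[-0.033,-0.205,0,0,0,0],[-0.033,-0.205,0,0,0,0]]'
python3 - <<'E'
from h import *
print(bot.read_state()["position"]); jars(); shelf("j2")
E
```

```text
time_s: 22.62
position: [0.605, 0.2861, 0.0976]
tcp_rot: [[-0.205, 0.979, -0.004], [0.979, 0.205, -0.002], [-0.001, -0.005, -1.0]]
force: [-0.7, 0.4, -1.7]
opening: 0.658
grasp_force: 30.0
time_s: 23.28
position: [0.6061, 0.2888, 0.0794]
tcp_rot: [[-0.207, 0.978, -0.0], [0.978, 0.207, -0.0], [-0.0, -0.0, -1.0]]
force: [1.1, -0.2, -1.5]
opening: 0.659
grasp_force: 30.0
time_s: 23.95
position: [0.6063, 0.2887, 0.0796]
tcp_rot: [[-0.206, 0.978, 0.0], [0.978, 0.206, 0.0], [0.0, 0.0, -1.0]]
force: [1.1, -0.0, 0.2]
opening: 0.897
grasp_force: 0.0
time_s: 24.62
position: [0.6067, 0.1378, 0.2069]
tcp_rot: [[-0.208, 0.978, 0.004], [0.978, 0.208, 0.0], [-0.001, 0.004, -1.0]]
force: [-0.1, -0.2, 0.3]
opening: 0.899
grasp_force: 0.0
time_s: 25.28
position: [0.4858, -0.1587, 0.2057]
tcp_rot: [[-0.206, 0.979, 0.002], [0.979, 0.206, -0.001], [-0.002, 0.001, -1.0]]
force: [1.0, -0.7, -0.6]
opening: 0.998
grasp_force: 0.0
time_s: 25.95
position: [0.4533, -0.3638, 0.2051]
tcp_rot: [[-0.204, 0.979, 0.001], [0.979, 0.204, -0.002], [-0.002, 0.001, -1.0]]
force: [0.2, 1.3, 0.0]
opening: 1.002
grasp_force: 0.0
[ 0.45332558 -0.36379719  0.205145  ]
wrist blob [ 275  190   77   75 4533] [ 0.4505 -0.3632] r 0.0275 z 0.0633
top 6851 6008 tilt -0.002837549980113272 side -0.0014537400585487165 z mid 0.04513593308023108
scene 3497 2992 tilt 0.0005023498486572616 side -0.0001303398655313967 z mid 0.045308094018216616
```

View pics/top_j2.png

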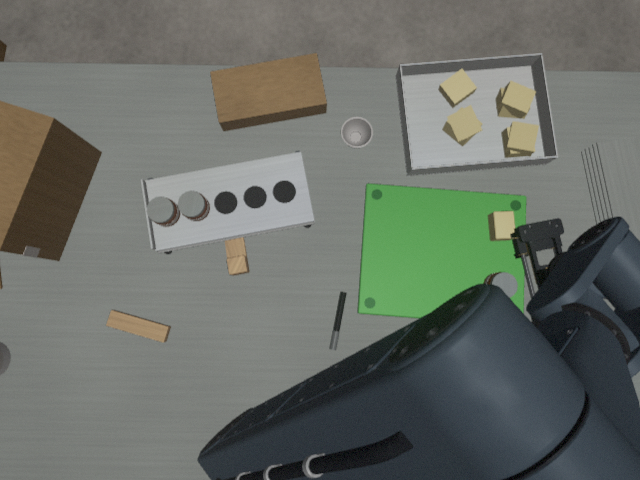

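The top view shows two jars on spots 1 and 2 at (163,211) and (194,205), with the last jar at (501,285).

```bash
python3 -m handwheel '[[-0.003,-0.001,-0.03,0,0,0],[-0.003,-0.001,-0.06,0,0,0],[-0.003,-0.001,-0.09,0,0,0],[-0.003,-0.001,-0.12,0,0,0],[-0.003,-0.001,-0.145,0,0,0],[-0.003,-0.001,-0.155,0,0,0],[-0.003,-0.001,-0.159,0,0,0],[-0.003,-0.001,-0.159,0,0,0]]'
python3 -m handwheel '[[0,0,0,0,0,0],[0,0,0,0,0,0],[0,0,0,0,0,0],[0,0,0,0,0,0],[0,0,0,0,0,0],[0,0,0,0,0,0],[0,0,0,0,0,0],[0,0,0,0,0,0]]' -1
python3 -m handwheel '[[0,0,0.015,0,0,0],[0,0,0.04,0,0,0],[0,0,0.07,0,0,0],[0.01,0.01,0.1,0,0,0],[0.02,0.04,0.12,0,0,0],[0.04,0.07,0.12,0,0,0],[0.06,0.1,0.12,0,0,0],[0.08,0.13,0.12,0,0,0]]'
python3 -m handwheel '[[0.01,0.04,0,0,0,0],[0.02,0.08,0,0,0,0],[0.03,0.12,0,0,0,0],[0.04,0.16,0,0,0,0],[0.05,0.2,0,0,0,0],[0.06,0.24,0,0,0,0],[0.07,0.275,0,0,0,0],[0.08,0.31,0,0,0,0]]'
```

```text
time_s: 26.77
position: [0.4504, -0.361, 0.0454]
tcp_rot: [[-0.208, 0.978, -0.001], [0.978, 0.208, 0.001], [0.001, -0.001, -1.0]]
force: [0.2, -0.4, 0.2]
opening: 0.997
grasp_force: 0.0
time_s: 27.43
position: [0.4501, -0.3625, 0.0462]
tcp_rot: [[-0.207, 0.978, -0.0], [0.978, 0.207, -0.001], [-0.001, -0.0, -1.0]]
force: [-1.9, -0.1, 5.7]
opening: 0.66
grasp_force: 30.0
time_s: 28.1
position: [0.5306, -0.2309, 0.1657]
tcp_rot: [[-0.205, 0.979, 0.0], [0.979, 0.205, 0.0], [0.0, 0.0, -1.0]]
force: [-0.8, -0.4, -2.7]
opening: 0.661
grasp_force: 30.0
time_s: 28.77
position: [0.6097, 0.0801, 0.1647]
tcp_rot: [[-0.207, 0.978, -0.002], [0.978, 0.207, 0.0], [0.001, -0.002, -1.0]]
force: [-0.5, -1.0, -1.7]
opening: 0.662
grasp_force: 30.0
```

```bash
python3 -m handwheel '[[0.002,0.04,0,0,0,0],[0.005,0.08,0,0,0,0],[0.009,0.115,0,0,0,0],[0.009,0.14,0,0,0,0],[0.009,0.1485,0,0,0,0],[0.009,0.1485,-0.015,0,0,0],[0.009,0.1485,-0.04,0,0,0],[0.009,0.1485,-0.06,0,0,0]]'
python3 -m handwheel '[[0,0,-0.005,0,0,0],[0,0,-0.01,0,0,0],[0,0,-0.014,0,0,0],[0,0,-0.018,0,0,0],[0,0,-0.022,0,0,0],[0,0,-0.024,0,0,0],[0,0,-0.0258,0,0,0],[0,0,-0.0258,0,0,0]]'
python3 -m handwheel '[[0,0,0,0,0,0],[0,0,0,0,0,0],[0,0,0,0,0,0],[0,0,0,0,0,0],[0,0,0,0,0,0],[0,0,0,0,0,0],[0,0,0,0,0,0],[0,0,0,0,0,0]]' 0.8
python3 -m handwheel '[[0,0,0.01,0,0,0],[0,0,0.03,0,0,0],[0,0,0.06,0,0,0],[0,0,0.09,0,0,0],[0,-0.03,0.12,0,0,0],[0,-0.07,0.14,0,0,0],[0,-0.11,0.15,0,0,0],[0,-0.15,0.16,0,0,0]]'
python3 -m handwheel '[[0,-0.04,0,0,0,0],[0,-0.08,0,0,0,0],[0,-0.12,0,0,0,0],[-0.01,-0.16,0,0,0,0],[-0.02,-0.19,0,0,0,0],[-0.03,-0.22,0,0,0,0],[-0.03,-0.22,0,0,0,0],[-0.03,-0.22,0,0,0,0]]'
python3 - <<'E'
from h import *
shelf("end")
im,d=cams.capture("top")
c=cams.calibration("top");K=np.array(c["mtx"]);R=np.array(c["R"]);t=np.array(c["t"]).ravel()
v,u=np.mgrid[0:480,0:640]
P=(np.linalg.inv(K)@np.stack([u.ravel(),v.ravel(),np.ones(u.size)]))*d.ravel()
W=(R.T@(P-t[:,None])).T.reshape(480,640,3)
a=(W[...,2]>.09)&(W[...,2]<.104)&(W[...,0]>.5)&(W[...,0]<.7)&(W[...,1]>.05)&(W[...,1]<.42)
n,l,st,ce=cv2.connectedComponentsWithStats(a.astype(np.uint8))
for i in range(1,n):
    if st[i,4]>100: print(st[i,4],np.round(at_z("top",ce[i],.097),4),np.round(W[l==i][:,2].std(),4))
cv2.imwrite("pics/end2.png",np.vstack([im[120:380,100:560],cv2.imread("pics/scene_end.png")[150:420,100:560]]))
E
```

```text
time_s: 29.43
position: [0.6187, 0.226, 0.1043]
tcp_rot: [[-0.207, 0.978, -0.001], [0.978, 0.207, -0.0], [-0.0, -0.001, -1.0]]
force: [-0.5, 0.3, -2.7]
opening: 0.664
grasp_force: 30.0
time_s: 30.1
position: [0.6192, 0.2262, 0.0798]
tcp_rot: [[-0.206, 0.978, 0.0], [0.978, 0.206, 0.0], [0.0, 0.0, -1.0]]
force: [0.3, -0.0, -2.3]
opening: 0.661
grasp_force: 30.0
time_s: 30.77
position: [0.6193, 0.2263, 0.0798]
tcp_rot: [[-0.207, 0.978, 0.0], [0.978, 0.207, 0.0], [-0.0, 0.0, -1.0]]
force: [0.2, 0.4, 0.3]
opening: 0.901
grasp_force: 0.0
time_s: 31.43
position: [0.6196, 0.0781, 0.2418]
tcp_rot: [[-0.208, 0.978, 0.004], [0.978, 0.208, -0.0], [-0.001, 0.003, -1.0]]
force: [-0.9, -1.1, -0.1]
opening: 0.902
grasp_force: 0.0
time_s: 32.1
position: [0.5888, -0.1427, 0.2398]
tcp_rot: [[-0.203, 0.979, 0.001], [0.979, 0.203, 0.0], [-0.0, 0.001, -1.0]]
force: [-0.1, 1.0, -0.0]
opening: 0.899
grasp_force: 0.0
top 6158 5382 tilt -0.003527907264511341 side -0.0007699526536222717 z mid 0.04515633407671363
scene 3014 2603 tilt -0.0005211656841979466 side -0.0004473352192982047 z mid 0.04525633846465337
547 [0.6193 0.2253 0.097 ] 0.0021
564 [0.6061 0.2876 0.097 ] 0.0021
565 [0.5936 0.3505 0.097 ] 0.0022
```

View pics/end2.png

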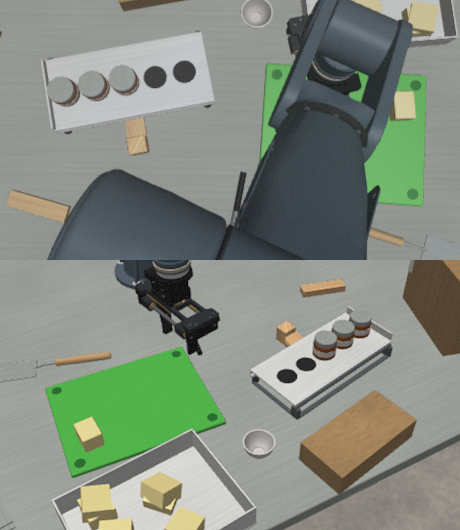

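All three jars are upright on spots 1–3, within about 1 mm. The shelf is level on its wedge, and only the margarine is left on the board.

```bash
python3 -c "
from rig import bot
print(bot.hand_in())"
```

```text
the job is handed in; nothing more can be done
None
```

The job is handed in: the shelf is level on its wedge (measured tilt about -0.002 rad), and all three jars present stand upright on spots 1–3, each within about 1 mm of its spot centre.

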